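# Fit the adjustable wrench and tighten the rail clamp

## Robot

A 6-joint arm with a two-finger parallel gripper is mounted at the origin on a cart in front of the work surface, level with it; the furniture and walls round the work are solid. World frame = base frame: x ahead of the robot, y to its left, z up, the work surface at z = 0. Lengths are in m, angles in rad, forces in N, time in s.
With the tool pointing down it reaches from about 0.4 to 0.825 m from the base axis. Payload 7 kg.
Tool frame: the origin (TCP) lies on the centre line of the jaws, within the pads' length; the fingertips stand 22 mm ahead of it and the grasp point (between the pads) lies 3 mm ahead of it (arm.tcp_to_tips is the distance from the TCP to the fingertips, in m); z points along the fingers, y is the line along which they close (so a half turn about z gives the same grasp; the last joint's range is limited). The gripper opens to 88 mm and grips with 3 to 60 N. Pads are 19 mm wide; open, the fingers measure 130 mm over their backs; the gripper's body (78 mm by 193 mm) begins 47 mm behind the grasp point.
Start: joints at [1.637, 0.359, 0.012, 0, -1.224, -0.288], TCP at [0.149, 0.658, 0.249] pointing down, gripper open.
Joint ranges: [-3.07, 3.07], [-1.43, 2.12], [-1.02, 1.25], [-3.03, 1.67], [-3.05, -0], [-3.03, 3.03]. Speed limits (rad/s): [2.39, 2.39, 3.01, 3.14, 3.14, 3.14].

## Interface

Orientations are given as [roll, pitch, yaw] about the fixed x, y, z axes, in that order (R = Rz(yaw) Ry(pitch) Rx(roll)).
In Python, from station import arm gives the robot as it stands.
- The arm moves only by the tool jog_arm, never from a script. Its argument "targets" is a list of rows, each an object of numbers: "dx", "dy", "dz": the shift along the tool's x, y, z in mm; "rx", "ry", "rz": the turn, a rotation vector about the tool's x, y, z in rad; "gripper": the closure, from 0 (fully open) to 1 (shut). In form: [{"dx": .., "dy": .., "dz": .., "rx": .., "ry": .., "rz": .., "gripper": ..}, ...]. A call has exactly 8 rows; each row is the pose to reach, as a shift and turn from the pose commanded when the call began, along the tool's axes at that moment; what a row does not reach only later rows make up. A row lasts 1/12 s, in which the tool goes at most 41.7 mm and 7.16 degrees, less where a joint would pass 70% of its speed; a pose out of reach is approached as far as the arm can. A call with a gripper value outside its range is refused whole. The fingers move at their own pace and stop on an object; "force" is the grip in N (left out, the last holds). Time passes only in rows, so rows that repeat a pose let the fingers close, or fill a call up. It gives the time, the measured TCP pose, the force, the opening and the grip force at its end, in the units of the state.
- arm.get_state(): the state, without advancing time (a new reading comes with each control period).
- arm.grab_frame(name): name is "side" or "top" or "wrist"; returns a dict with "frame" (400x640x3 uint8, red, green, blue), "z_map" (400x640 float32, m along the optical axis (not along the pixel's ray), 0 where there is no reading), "fx", "fy", "cx", "cy" (pixels), "distortion" ([k1, k2, p1, p2, k3] as OpenCV has them; the pictures are not rectified), "view" (4x4, takes a point from world to camera coordinates). Camera axes: x right, y down, z forward; pixel columns grow to the right and rows downward; lengths in m; the calibration is good to about 2 mm. A picture is of the moment at which its call begins.
- arm.job_done(): hands the job in; it is judged then, once.
The state is a dict: "t": time; "q": joint angles; "qd": joint speeds; "joint_efforts": joint torques, N m; "eef_pos": TCP position; "ee_rot": TCP orientation; "force": force on the tool from outside, world axes, zero at the start; "moment": the same for the moment, N m; "width": finger opening in m; "gripper_force": force on a finger pad.
Only numpy, scipy, OpenCV 4.12 (cv2) and the standard library are available. Lean on these libraries where they do the work, as an engineer would, in place of code of your own. Each camera call takes 0.05 s, during which the arm holds its last target. There are 200 camera calls.

## Task

The adjustable wrench lies round the hexagon nut of the rail clamp with slack jaws. Roll the worm on its head (the upright knurled roller) clockwise until the jaws just fit the nut, then swing the handle to turn the nut about 45 degrees clockwise, seen from above. Leave the wrench lying flat on the clamp, round the nut and still snug.

Things in the scene. Friction and masses are not known exactly. Their poses are not given: they have to be found in the camera images.
- wrench: Loose adjustable wrench, 193 mm long, flat on the clamp, nut in its mouth. Origin: underside (36 mm above worktop), middle of the closed mouth, about on the nut's axis. x: out of the open mouth; handle to -x; z up. Head 13 mm thick, 52 mm wide; movable jaw at -y. Handle: bar 16 mm wide, 2.5 to 12.5 mm above origin, x = -70 to -163 mm, then a 20 mm eye; past x = -60 mm it overhangs the worktop.
- wrench_grip (a point): Middle of the wrench's handle at half its thickness, 125 mm from the nut's axis (wrench x = -125 mm), 44 mm above the worktop; axes as the wrench's. A good place to take the handle across its 16 mm width.
- worm_top (a point): Centre of the top face of the worm: a dark upright knurled roller, 22 mm in diameter, 18 mm high, on the wrench's head 40 mm from the nut's axis towards the handle (wrench x = -40 mm, y = 0). It turns about its upright axis. Its top is 68 mm above the worktop, the face of the head 18 mm lower; nothing else stands higher than 5 mm above that face.
- worm (a joint): Angle of the worm, rad, growing clockwise seen from above; each radian closes the movable jaw 6 mm. At 0 the mouth is 34 mm wide; at 1.67 it is 24 mm and just fits the nut, and stops there. Starts at 0.2 to 0.8. Stiff (0.1 Nm), stays where it is left; the nut does not push the jaw back in ordinary use.
- nut (a joint): Angle of the clamp nut, rad, growing clockwise seen from above: plain brass hexagon, 24 mm across flats, 27.7 mm across corners, 16 mm high, on a stud 2.5 mm taller. Starts within 0.05 of 0, flats about parallel to the jaws. Friction 0.06 Nm; stays where it is left; can go on to 1.6. In slack jaws it is not driven: the wrench just swings round it.
- rail_clamp: Fixed rail clamp: wooden block with a dark plate on top, 132 x 92 mm, 36 mm high, a piece of model track on its +x end. Origin: on the worktop below the nut's axis; it reaches from x = -57 to +75 mm and y = -46 to +46 mm. At the start its x axis is about the wrench's; it does not move.

How it is judged:
On the way, in this order (a step that is already met when the one before it is completed fails the run):
1. the jaws fit the nut (mouth closed to within about 1 mm of it) before the nut is turned (value of joint worm above 1.5 rad and value of joint nut below 0.3 rad), for 0.2 s.
2. the wrench has turned the nut at least 30 degrees clockwise (value of joint nut above 0.524 rad), for 0.1 s.
At the end, for the whole second after the job is handed in: The nut stands 30 to 60 degrees clockwise of zero, the jaws still fit it (worm beyond 1.45 rad, about 1.3 mm of play at most), and the wrench rests flat (within 10 degrees, underside within 8 mm of the plate) with its mouth within 10 mm of the nut's axis (value of joint nut between 0.524 and 1.047 rad and value of joint worm above 1.45 rad and horizontal distance between wrench and rail_clamp below 0.01 m and height (world z) of wrench below 0.044 m and angle between wrench's own z axis and vertical below 0.17 rad and linear speed of wrench below 0.02 m/s); the robot touches nothing.
It also fails if it takes over 48 s, if anything falls off the work surface, if the arm or the gripper's body presses on something with over 40 N, if the wrist force passes 120 N, or if a joint passes its speed limit or range.

## Working session

There is one attempt and no reset: what is moved stays moved. The work goes in short steps, Python scripts to look and compute and a tool call to move; the robot and the scene stay as the last step left them, time stands still between calls to the robot, and variables do not carry over. Pictures are saved under pics/ and viewed, at most 10 in all, crops included, and the job is handed in when it is done.

Besides the shell and the picture viewer there is one more tool, called after "Request:" as a command line: name --argument value ..., lists and objects as JSON in quotes. jog_arm: Moves the arm, as the interface text tells. Its arguments: {"type":"object","properties":{"targets":{"type":"array","items":{"type":"object","properties":{"dx":{"type":"number"},"dy":{"type":"number"},"dz":{"type":"number"},"rx":{"type":"number"},"ry":{"type":"number"},"rz":{"type":"number"},"gripper":{"type":"number"}}}},"force":{"type":"number"}},"required":["targets"]}

```bash
mkdir -p pics; ls
python3 - <<'E'
from station import arm
import cv2
s=arm.get_state();print(s)
for n in("top","wrist"):
    f=arm.grab_frame(n);cv2.imwrite(f"pics/{n}0.png",f["frame"][...,::-1]);print(n,f["fx"],f["fy"],f["cx"],f["cy"],f["distortion"],f["view"].tolist() if hasattr(f["view"],'tolist') else f["view"])
E
```

```text
pics
{'t': 0.0, 'q': array([ 1.63711369e+00,  3.59394447e-01,  1.10845558e-02, -3.21900476e-04,
       -1.22412458e+00, -2.88097690e-01]), 'qd': array([ 0.00050552,  0.00059553,  0.00020079, -0.00010644, -0.00120259,
       -0.0005274 ]), 'joint_efforts': array([ 3.05624730e-03, -5.82729042e+01,  2.93053901e+01,  6.99692041e+00,
        7.10288499e-03, -1.56107162e-04]), 'eef_pos': array([0.14841189, 0.65802566, 0.24763405]), 'ee_rot': array([ 3.13993604e+00, -1.75347680e-04, -2.21889806e-01]), 'force': array([-0.79346268,  0.09376093,  0.36590565]), 'moment': array([-0.01559269, -0.00949087, -0.00184198]), 'gripper_force': 0.0, 'width': 0.08790378145137609}
top 370.59597025788497 370.59597025788497 319.2033609892323 194.66394423851526 [0.00280844 0.         0.         0.         0.        ] [[-0.4099103999932383, -0.9121235953946253, -0.0020026736542481734, 0.1768706115079904], [-0.8862154764931063, 0.39878491779715647, -0.235781081856904, 0.49382640796247124], [0.21586012415793762, -0.09487431718804222, -0.9718041318787561, 0.7903817543585898], [0.0, 0.0, 0.0, 1.0]]
wrist 338.77272230659366 338.77272230659366 322.3655517183195 195.25352599366138 [0.01339915 0.         0.         0.         0.        ] [[-0.22003366464452553, -0.9754905616065659, 0.0018304752406257125, 0.6742210172373884], [-0.9457798534314049, 0.21379090445625396, 0.24452794935353828, -0.03199253433654143], [-0.23892604560066313, 0.05207315419948118, -0.9696405165551543, 0.389921542802032], [0.0, 0.0, 0.0, 1.0]]
```

View pics/top0.png

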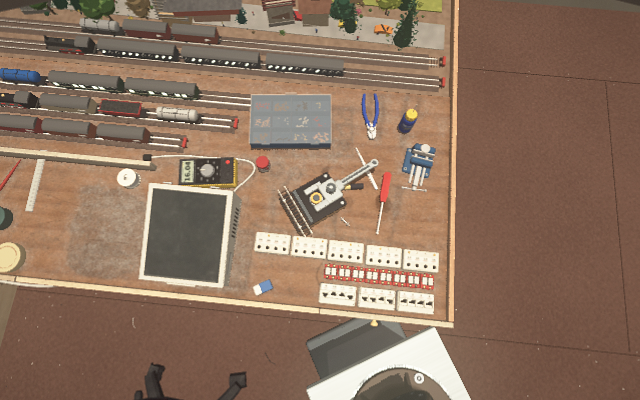

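View pics/wrist0.png

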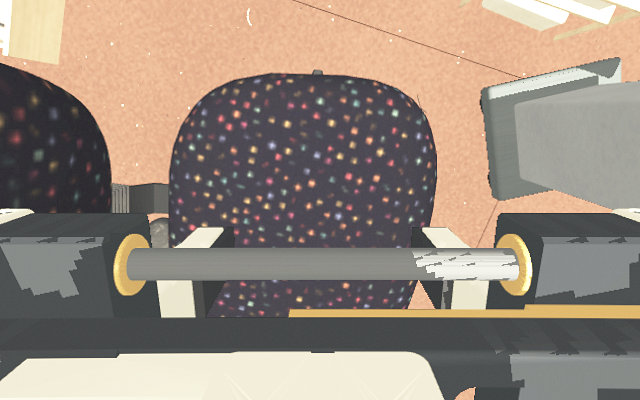

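The top view shows the clamp at about (320,197): the brass nut at (316,198), the worm at (331,187) and the handle eye at (374,163). The wrist camera only sees chairs off the table. Next I'll crop and measure.

```bash
cat > h.py <<'E'
import numpy as np,cv2
from station import arm
def ray(f,uv,z):
    K=np.array([[f["fx"],0,f["cx"]],[0,f["fy"],f["cy"]],[0,0,1]])
    V=np.array(f["view"]);R=V[:3,:3];c=-R.T@V[:3,3]
    p=cv2.undistortPoints(np.array([[uv]],float),K,np.array(f["distortion"]))[0,0]
    d=R.T@np.array([p[0],p[1],1]);return c+d*(z-c[2])/d[2]
def crop(f,x0,y0,x1,y1,k,name):
    cv2.imwrite(name,cv2.resize(f["frame"][y0:y1,x0:x1,::-1],None,fx=k,fy=k,interpolation=cv2.INTER_CUBIC))
E
python3 - <<'E'
from h import *
f=arm.grab_frame("top");crop(f,270,130,400,240,6,"pics/tc.png")
g=arm.grab_frame("side");cv2.imwrite("pics/side0.png",g["frame"][...,::-1])
for uv,z in [((316,198),.054),((331,187),.068),((374,163),.049)]: print(ray(f,uv,z).round(4))
E
```

```text
[ 0.5199 -0.0318  0.054 ]
[ 0.5263 -0.0723  0.068 ]
[ 0.5423 -0.1923  0.049 ]
```

View pics/tc.png

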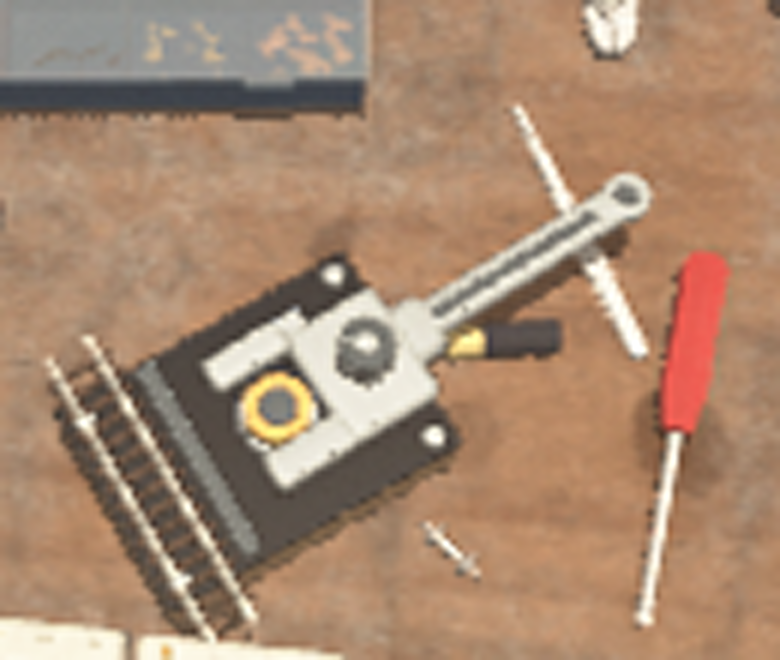

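The crop shows a hex nut at (278,408), the worm at (365,345) and the handle running to its eye at (628,195). World positions are nut ≈ (0.520,-0.032), worm ≈ (0.526,-0.072) and wrench yaw ≈ 98°. I'll move above the worm.

Request:
jog_arm --targets '[{"dx": 25, "dy": 30, "dz": 0}, {"dx": 50, "dy": 60, "dz": 0}, {"dx": 76, "dy": 90, "dz": 0}, {"dx": 101, "dy": 120, "dz": 0}, {"dx": 126, "dy": 150, "dz": 0}, {"dx": 151, "dy": 180, "dz": 0}, {"dx": 177, "dy": 210, "dz": 0}, {"dx": 202, "dy": 240, "dz": 0}]'

```text
invalid input at $.targets[0]: expected keys dx, dy, dz, rx, ry, rz, gripper
```

Request:
jog_arm --targets '[{"dx": 25, "dy": 30, "dz": 0}, {"dx": 50, "dy": 60, "dz": 0}, {"dx": 76, "dy": 90, "dz": 0}, {"dx": 101, "dy": 120, "dz": 0}, {"dx": 126, "dy": 150, "dz": 0}, {"dx": 151, "dy": 180, "dz": 0}, {"dx": 177, "dy": 210, "dz": 0}, {"dx": 202, "dy": 240, "dz": 0}]'

```text
invalid input at $.targets[0]: expected keys dx, dy, dz, rx, ry, rz, gripper
```

Request:
jog_arm --targets '[{"dx": 25, "dy": 30, "dz": 0, "rx": 0, "ry": 0, "rz": 0, "gripper": 0}, {"dx": 50, "dy": 60, "dz": 0, "rx": 0, "ry": 0, "rz": 0, "gripper": 0}, {"dx": 76, "dy": 90, "dz": 0, "rx": 0, "ry": 0, "rz": 0, "gripper": 0}, {"dx": 101, "dy": 120, "dz": 0, "rx": 0, "ry": 0, "rz": 0, "gripper": 0}, {"dx": 126, "dy": 150, "dz": 0, "rx": 0, "ry": 0, "rz": 0, "gripper": 0}, {"dx": 151, "dy": 180, "dz": 0, "rx": 0, "ry": 0, "rz": 0, "gripper": 0}, {"dx": 177, "dy": 210, "dz": 0, "rx": 0, "ry": 0, "rz": 0, "gripper": 0}, {"dx": 202, "dy": 240, "dz": 0, "rx": 0, "ry": 0, "rz": 0, "gripper": 0}]'

```text
t: 0.87
eef_pos: [0.2932, 0.378, 0.2486]
ee_rot: [-3.141, -0.0, -0.221]
force: [1.2, -0.2, -0.8]
width: 0.0876
gripper_force: 0.0
```

Request:
jog_arm --targets '[{"dx": 25, "dy": 30, "dz": 0, "rx": 0, "ry": 0, "rz": 0, "gripper": 0}, {"dx": 50, "dy": 60, "dz": 0, "rx": 0, "ry": 0, "rz": 0, "gripper": 0}, {"dx": 76, "dy": 90, "dz": 0, "rx": 0, "ry": 0, "rz": 0, "gripper": 0}, {"dx": 101, "dy": 120, "dz": 0, "rx": 0, "ry": 0, "rz": 0, "gripper": 0}, {"dx": 126, "dy": 150, "dz": 0, "rx": 0, "ry": 0, "rz": 0, "gripper": 0}, {"dx": 151, "dy": 180, "dz": 0, "rx": 0, "ry": 0, "rz": 0, "gripper": 0}, {"dx": 177, "dy": 210, "dz": 0, "rx": 0, "ry": 0, "rz": 0, "gripper": 0}, {"dx": 202, "dy": 240, "dz": 0, "rx": 0, "ry": 0, "rz": 0, "gripper": 0}]'

```text
t: 1.53
eef_pos: [0.4374, 0.0995, 0.249]
ee_rot: [-3.141, -0.001, -0.221]
force: [1.3, -0.0, -0.6]
width: 0.0878
gripper_force: 0.0
```

Request:
jog_arm --targets '[{"dx": 22, "dy": 25, "dz": 10, "rx": 0, "ry": 0, "rz": 0.1, "gripper": 0}, {"dx": 44, "dy": 50, "dz": 20, "rx": 0, "ry": 0, "rz": 0.2, "gripper": 0}, {"dx": 66, "dy": 75, "dz": 30, "rx": 0, "ry": 0, "rz": 0.3, "gripper": 0}, {"dx": 88, "dy": 100, "dz": 40, "rx": 0, "ry": 0, "rz": 0.4, "gripper": 0}, {"dx": 110, "dy": 125, "dz": 50, "rx": 0, "ry": 0, "rz": 0.5, "gripper": 0}, {"dx": 124, "dy": 148, "dz": 50, "rx": 0, "ry": 0, "rz": 0.6, "gripper": 0}, {"dx": 124, "dy": 148, "dz": 50, "rx": 0, "ry": 0, "rz": 0.63, "gripper": 0}, {"dx": 124, "dy": 148, "dz": 50, "rx": 0, "ry": 0, "rz": 0.63, "gripper": 0}]'

```text
t: 2.2
eef_pos: [0.5254, -0.0719, 0.1978]
ee_rot: [3.14, 0.001, -0.856]
force: [-0.7, 0.8, 0.9]
width: 0.0874
gripper_force: 0.0
```

Run:
```python
from h import *
s=arm.get_state();print(s['q'].round(3),s['eef_pos'].round(4),s['ee_rot'].round(3))
f=arm.grab_frame("wrist");cv2.imwrite("pics/w1.png",f["frame"][...,::-1])
import pickle;pickle.dump(f,open("w1.pkl","wb"))
```

```text
[ 0.234  0.163 -0.378 -0.    -1.032  0.48 ] [ 0.5254 -0.0719  0.1978] [ 3.14e+00  1.00e-03 -8.56e-01]
```

View pics/w1.png

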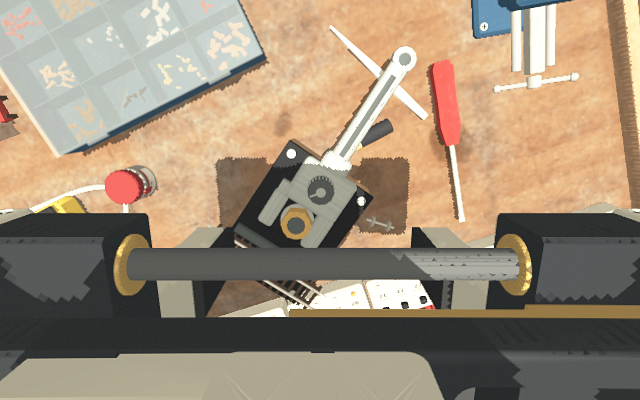

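The wrist view shows the worm top at about (320,188), the nut at (297,223) and the eye at (404,59). Next I'll refine these with masks on the depth map.

```bash
cat >> h.py <<'E'
def pts(f):
    "world xyz of every pixel"
    K=np.array([[f["fx"],0,f["cx"]],[0,f["fy"],f["cy"]],[0,0,1]])
    V=np.array(f["view"]);h,w=f["z_map"].shape
    uv=np.stack(np.meshgrid(np.arange(w),np.arange(h)),-1).reshape(-1,1,2).astype(float)
    p=cv2.undistortPoints(uv,K,np.array(f["distortion"]))[:,0]
    z=f["z_map"].reshape(-1,1);P=np.hstack([p*z,z]);
    return ((P-V[:3,3])@V[:3,:3]).reshape(h,w,3)
E
python3 - <<'E'
from h import *
import pickle
f=pickle.load(open("w1.pkl","rb"))
for uv,z in [((320,188),.068),((297,223),.054),((404,59),.049)]: print(ray(f,uv,z).round(4))
P=pts(f);W=P[...,:2];Z=P[...,2];ok=f["z_map"]>0
d=np.linalg.norm(W-[.526,-.072],axis=-1)
m=ok&(d<.02)&(Z>.061);print("worm",m.sum(),P[m].mean(0).round(4),P[m].min(0).round(4),P[m].max(0).round(4),np.percentile(Z[m],[10,50,90]))
hd=f["frame"].astype(int)
h=ok&(Z>.042)&(Z<.056)&(P[...,1]<-.115)&(P[...,1]>-.175)&(abs(P[...,0]-.54)<.04)
(c,e,r)=cv2.minAreaRect(np.float32(W[h]*1000));print("handle",h.sum(),W[h].mean(0).round(4),c,e,r,np.median(Z[h]))
v=cv2.fitLine(np.float32(W[h]),cv2.DIST_L2,0,.01,.01).ravel();print(v)
o=ok&(Z>.01)&(d<.16)&(P[...,1]<-.1)&~h
print("other tall below handle region: max z near",np.percentile(Z[ok&(P[...,1]<-.1)&(P[...,0]<.53)&(P[...,0]>.4)&(P[...,1]>-.23)],[50,95,99,100]).round(3))
E
```

```text
[ 0.5283 -0.0735  0.068 ]
[ 0.5209 -0.0341  0.054 ]
[ 0.5437 -0.1923  0.049 ]
worm 609 [ 0.5264 -0.072   0.068 ] [ 0.5148 -0.0831  0.0611] [ 0.5374 -0.06    0.0708] [0.06641597 0.0682762  0.06937528]
handle 1467 [ 0.5371 -0.1458] (536.5930786132812, -145.12246704101562) (16.175687789916992, 61.89740753173828) 8.223943710327148 0.04813095030587515
[ 0.15324017 -0.988189    0.53705025 -0.14579846]
other tall below handle region: max z near [0.262 0.286 0.286 0.293]
```

Request:
jog_arm --targets '[{"dx": 1, "dy": -1, "dz": 20, "rx": 0, "ry": 0, "rz": 0, "gripper": 0}, {"dx": 1, "dy": -1, "dz": 40, "rx": 0, "ry": 0, "rz": 0, "gripper": 0}, {"dx": 1, "dy": -1, "dz": 60, "rx": 0, "ry": 0, "rz": 0, "gripper": 0.2}, {"dx": 1, "dy": -1, "dz": 80, "rx": 0, "ry": 0, "rz": 0, "gripper": 0.3}, {"dx": 1, "dy": -1, "dz": 95, "rx": 0, "ry": 0, "rz": 0, "gripper": 0.4}, {"dx": 1, "dy": -1, "dz": 108, "rx": 0, "ry": 0, "rz": 0, "gripper": 0.5}, {"dx": 1, "dy": -1, "dz": 116, "rx": 0, "ry": 0, "rz": 0, "gripper": 0.5}, {"dx": 1, "dy": -1, "dz": 120, "rx": 0, "ry": 0, "rz": 0, "gripper": 0.5}]' --force 20

```text
t: 2.92
eef_pos: [0.5263, -0.0697, 0.0778]
ee_rot: [3.141, 0.001, -0.85]
force: [0.2, -0.8, 0.3]
width: 0.053
gripper_force: 0.0
```

Request:
jog_arm --targets '[{"dx": 0, "dy": 0, "dz": 0, "rx": 0, "ry": 0, "rz": 0, "gripper": 0.8}, {"dx": 0, "dy": 0, "dz": 0, "rx": 0, "ry": 0, "rz": 0, "gripper": 1}, {"dx": 0, "dy": 0, "dz": 0, "rx": 0, "ry": 0, "rz": 0, "gripper": 1}, {"dx": 0, "dy": 0, "dz": 0, "rx": 0, "ry": 0, "rz": 0, "gripper": 1}, {"dx": 0, "dy": 0, "dz": 0, "rx": 0, "ry": 0, "rz": 0, "gripper": 1}, {"dx": 0, "dy": 0, "dz": 0, "rx": 0, "ry": 0, "rz": 0, "gripper": 1}, {"dx": 0, "dy": 0, "dz": 0, "rx": 0, "ry": 0, "rz": 0, "gripper": 1}, {"dx": 0, "dy": 0, "dz": 0, "rx": 0, "ry": 0, "rz": 0, "gripper": 1}]' --force 20

```text
t: 3.58
eef_pos: [0.527, -0.0706, 0.0792]
ee_rot: [-3.141, -0.0, -0.852]
force: [-1.2, 0.1, 6.5]
width: 0.0211
gripper_force: 20.0
```

Request:
jog_arm --targets '[{"dx": 0, "dy": 0, "dz": 0, "rx": 0, "ry": 0, "rz": 0.1, "gripper": 1}, {"dx": 0, "dy": 0, "dz": 0, "rx": 0, "ry": 0, "rz": 0.2, "gripper": 1}, {"dx": 0, "dy": 0, "dz": 0, "rx": 0, "ry": 0, "rz": 0.3, "gripper": 1}, {"dx": 0, "dy": 0, "dz": 0, "rx": 0, "ry": 0, "rz": 0.4, "gripper": 1}, {"dx": 0, "dy": 0, "dz": 0, "rx": 0, "ry": 0, "rz": 0.5, "gripper": 1}, {"dx": 0, "dy": 0, "dz": 0, "rx": 0, "ry": 0, "rz": 0.6, "gripper": 1}, {"dx": 0, "dy": 0, "dz": 0, "rx": 0, "ry": 0, "rz": 0.7, "gripper": 1}, {"dx": 0, "dy": 0, "dz": 0, "rx": 0, "ry": 0, "rz": 0.8, "gripper": 1}]' --force 20

```text
t: 4.25
eef_pos: [0.5275, -0.0704, 0.0792]
ee_rot: [-3.14, 0.0, -1.656]
force: [-1.1, -0.7, 3.8]
width: 0.0211
gripper_force: 20.0
```

Run:
```python
from h import *
s=arm.get_state();print(s['moment'].round(3),s['force'].round(1),s['ee_rot'].round(3))
f=arm.grab_frame("top");crop(f,280,150,380,230,8,"pics/t2.png")
```

```text
[0.081 0.164 0.109] [-1.1 -0.7  3.8] [-3.14   0.    -1.656]
```

View pics/t2.png

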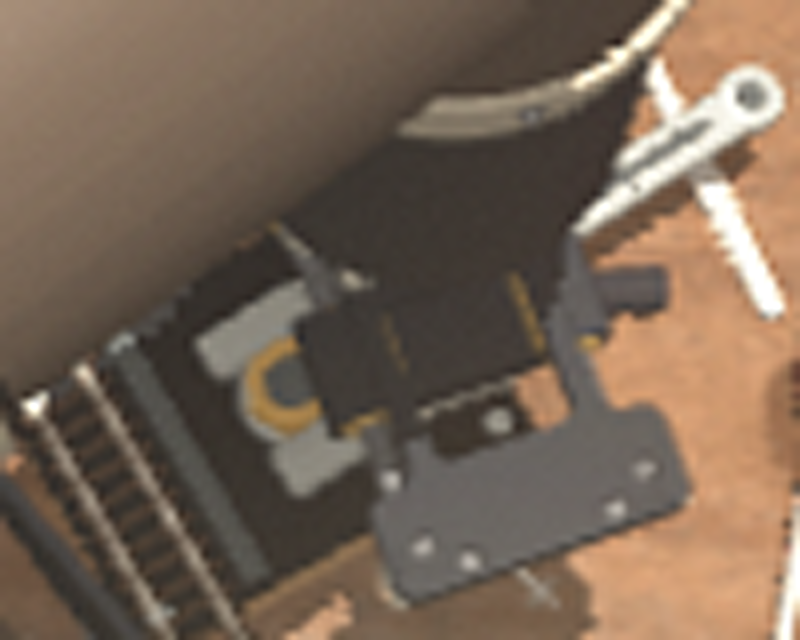

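The upper jaw has closed in on the nut, and the 0.109 Nm moment matches the worm's friction. I'll keep rolling.

Request:
jog_arm --targets '[{"dx": 0, "dy": 0, "dz": 0, "rx": 0, "ry": 0, "rz": 0.08, "gripper": 1}, {"dx": 0, "dy": 0, "dz": 0, "rx": 0, "ry": 0, "rz": 0.16, "gripper": 1}, {"dx": 0, "dy": 0, "dz": 0, "rx": 0, "ry": 0, "rz": 0.24, "gripper": 1}, {"dx": 0, "dy": 0, "dz": 0, "rx": 0, "ry": 0, "rz": 0.3, "gripper": 1}, {"dx": 0, "dy": 0, "dz": 0, "rx": 0, "ry": 0, "rz": 0.35, "gripper": 1}, {"dx": 0, "dy": 0, "dz": 0, "rx": 0, "ry": 0, "rz": 0.4, "gripper": 1}, {"dx": 0, "dy": 0, "dz": 0, "rx": 0, "ry": 0, "rz": 0.4, "gripper": 1}, {"dx": 0, "dy": 0, "dz": 0, "rx": 0, "ry": 0, "rz": 0.4, "gripper": 1}]' --force 20

```text
t: 4.97
eef_pos: [0.5276, -0.0705, 0.0792]
ee_rot: [-3.14, 0.001, -2.048]
force: [0.5, 0.1, 5.4]
width: 0.0208
gripper_force: 20.0
```

Run:
```python
from h import *
s=arm.get_state();print(s['moment'].round(3),s['force'].round(1),s['ee_rot'].round(3))
```

```text
[-0.438 -0.012  0.223] [0.5 0.1 5.4] [-3.140e+00  1.000e-03 -2.048e+00]
```

Request:
jog_arm --targets '[{"dx": 0, "dy": 0, "dz": 0, "rx": 0, "ry": 0, "rz": 0.06, "gripper": 1}, {"dx": 0, "dy": 0, "dz": 0, "rx": 0, "ry": 0, "rz": 0.12, "gripper": 1}, {"dx": 0, "dy": 0, "dz": 0, "rx": 0, "ry": 0, "rz": 0.18, "gripper": 1}, {"dx": 0, "dy": 0, "dz": 0, "rx": 0, "ry": 0, "rz": 0.24, "gripper": 1}, {"dx": 0, "dy": 0, "dz": 0, "rx": 0, "ry": 0, "rz": 0.3, "gripper": 1}, {"dx": 0, "dy": 0, "dz": 0, "rx": 0, "ry": 0, "rz": 0.3, "gripper": 1}, {"dx": 0, "dy": 0, "dz": 0, "rx": 0, "ry": 0, "rz": 0.3, "gripper": 1}, {"dx": 0, "dy": 0, "dz": 0, "rx": 0, "ry": 0, "rz": 0.3, "gripper": 1}]' --force 20

```text
t: 5.63
eef_pos: [0.5277, -0.0703, 0.0791]
ee_rot: [-3.14, 0.001, -2.347]
force: [1.9, 0.6, 4.8]
width: 0.0208
gripper_force: 20.0
```

Run:
```python
from h import *
s=arm.get_state();print(s['moment'].round(3),s['force'].round(1),s['ee_rot'].round(3))
f=arm.grab_frame("top");crop(f,280,150,380,230,8,"pics/t3.png")
```

```text
[ 0.121 -0.472  0.177] [1.9 0.6 4.8] [-3.140e+00  1.000e-03 -2.347e+00]
```

View pics/t3.png

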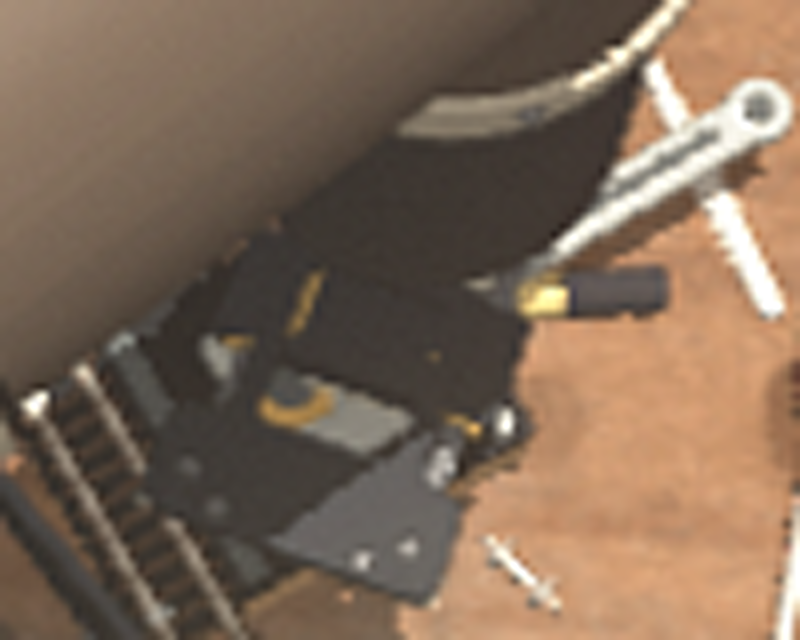

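The moment rose to about 0.2 Nm, so the worm is at its stop and slipping in the fingers. The jaws look snug on the nut. I'll release, rise, and go above the handle.

Request:
jog_arm --targets '[{"dx": 0, "dy": 0, "dz": 0, "rx": 0, "ry": 0, "rz": 0, "gripper": 0.5}, {"dx": 0, "dy": 0, "dz": 0, "rx": 0, "ry": 0, "rz": 0, "gripper": 0.5}, {"dx": 0, "dy": 0, "dz": 0, "rx": 0, "ry": 0, "rz": 0, "gripper": 0.5}, {"dx": 0, "dy": 0, "dz": -20, "rx": 0, "ry": 0, "rz": 0, "gripper": 0.5}, {"dx": 0, "dy": 0, "dz": -40, "rx": 0, "ry": 0, "rz": 0, "gripper": 0.5}, {"dx": 0, "dy": 0, "dz": -60, "rx": 0, "ry": 0, "rz": 0, "gripper": 0.5}, {"dx": 0, "dy": 0, "dz": -80, "rx": 0, "ry": 0, "rz": 0, "gripper": 0.5}, {"dx": 0, "dy": 0, "dz": -100, "rx": 0, "ry": 0, "rz": 0, "gripper": 0.5}]'

```text
t: 6.35
eef_pos: [0.5262, -0.0705, 0.179]
ee_rot: [3.141, -0.001, -2.351]
force: [0.8, -0.0, 0.5]
width: 0.0438
gripper_force: 0.0
```

Request:
jog_arm --targets '[{"dx": 7, "dy": -8, "dz": 0, "rx": 0, "ry": 0, "rz": -0.12, "gripper": 0.5}, {"dx": 14, "dy": -16, "dz": 0, "rx": 0, "ry": 0, "rz": -0.24, "gripper": 0.5}, {"dx": 21, "dy": -24, "dz": 0, "rx": 0, "ry": 0, "rz": -0.36, "gripper": 0.5}, {"dx": 28, "dy": -32, "dz": 0, "rx": 0, "ry": 0, "rz": -0.48, "gripper": 0.5}, {"dx": 35, "dy": -40, "dz": 0, "rx": 0, "ry": 0, "rz": -0.6, "gripper": 0.5}, {"dx": 42, "dy": -48, "dz": 0, "rx": 0, "ry": 0, "rz": -0.72, "gripper": 0.5}, {"dx": 49, "dy": -56, "dz": 0, "rx": 0, "ry": 0, "rz": -0.84, "gripper": 0.5}, {"dx": 56, "dy": -65, "dz": 0, "rx": 0, "ry": 0, "rz": -0.9, "gripper": 0.5}]'

```text
t: 7.02
eef_pos: [0.533, -0.1564, 0.178]
ee_rot: [3.14, 0.0, -1.444]
force: [-0.1, -0.1, 0.6]
width: 0.0435
gripper_force: 0.0
```

Run:
```python
from h import *
s=arm.get_state();print(s['q'].round(2),s['eef_pos'].round(4),s['ee_rot'].round(3))
f=arm.grab_frame("wrist");cv2.imwrite("pics/w4.png",f["frame"][...,::-1])
g=arm.grab_frame("top");crop(g,280,150,380,230,8,"pics/t4.png")
P=pts(f);W=P[...,:2];Z=P[...,2];ok=f["z_map"]>0
h=ok&(Z>.042)&(Z<.056)&(P[...,1]<-.11)&(P[...,1]>-.185)&(abs(P[...,0]-.53)<.05)
print("handle",h.sum(),cv2.minAreaRect(np.float32(W[h]*1000)))
m=ok&(np.linalg.norm(W-[.5265,-.072],axis=-1)<.025)&(Z>.061)&(Z<.075);print("worm",m.sum(),P[m].mean(0).round(4),P[m].min(0).round(4),P[m].max(0).round(4))
import pickle;pickle.dump(f,open("w4.pkl","wb"))
```

```text
[ 0.07  0.22 -0.35 -0.   -1.    0.06] [ 0.533  -0.1564  0.178 ] [ 3.14   0.    -1.444]
handle 1717 ((535.51318359375, -147.42710876464844), (15.603590965270996, 76.78852844238281), 7.417189598083496)
worm 590 [ 0.5258 -0.0737  0.0675] [ 0.5139 -0.0826  0.061 ] [ 0.537  -0.063   0.0708]
```

View pics/w4.png

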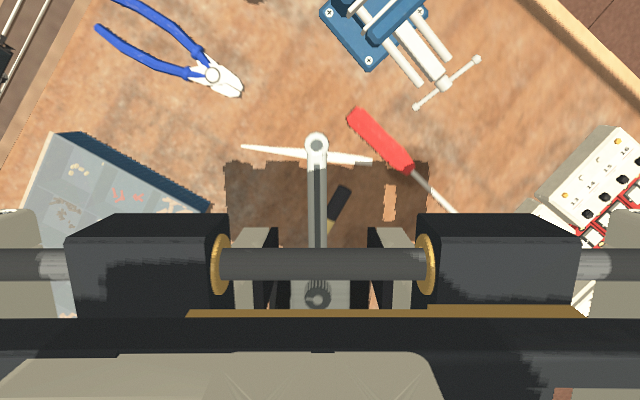

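The wrist view shows the handle running up to its eye at (316,145), between the fingers. Near the sweep lie a black/yellow object at (335,205), a white rod at (270,150) and the red screwdriver at (380,140), so I'll check their heights.

Run:
```python
from h import *
import pickle
f=pickle.load(open("w4.pkl","rb"));P=pts(f)
for n,(u,v) in dict(black=(343,195),black2=(335,210),yellow=(331,225),rod=(260,148),rodR=(350,158),red=(380,135),red2=(405,165),shaft=(430,190),table=(370,220)).items():
    p=P[v-2:v+3,u-2:u+3].reshape(-1,3);print(n,p[p[:,2].argmax()].round(3),np.median(p[:,2]).round(3))
```

```text
black [ 0.513 -0.147  0.016] 0.015
black2 [ 0.516 -0.133  0.016] 0.015
yellow [ 0.521 -0.119  0.016] 0.013
rod [ 0.592 -0.179  0.01 ] 0.007
rodR [ 0.54  -0.221  0.315] 0.007
red [ 0.49  -0.206  0.021] 0.019
red2 [ 0.464 -0.184  0.022] 0.02
shaft [ 0.435 -0.164  0.015] 0.013
table [ 0.54  -0.221  0.315] 0.001
```

All of them are at most 22 mm high, so fingertips at 31 mm clear them. I'll grasp the handle.

Request:
jog_arm --targets '[{"dx": 2, "dy": -3.5, "dz": 20, "rx": 0, "ry": 0, "rz": 0, "gripper": 0.5}, {"dx": 2, "dy": -3.5, "dz": 40, "rx": 0, "ry": 0, "rz": 0, "gripper": 0.5}, {"dx": 2, "dy": -3.5, "dz": 60, "rx": 0, "ry": 0, "rz": 0, "gripper": 0.5}, {"dx": 2, "dy": -3.5, "dz": 80, "rx": 0, "ry": 0, "rz": 0, "gripper": 0.5}, {"dx": 2, "dy": -3.5, "dz": 97, "rx": 0, "ry": 0, "rz": 0, "gripper": 0.5}, {"dx": 2, "dy": -3.5, "dz": 112, "rx": 0, "ry": 0, "rz": 0, "gripper": 0.5}, {"dx": 2, "dy": -3.5, "dz": 121, "rx": 0, "ry": 0, "rz": 0, "gripper": 0.5}, {"dx": 2, "dy": -3.5, "dz": 125, "rx": 0, "ry": 0, "rz": 0, "gripper": 0.5}]' --force 12

```text
t: 7.78
eef_pos: [0.5362, -0.1572, 0.052]
ee_rot: [3.139, 0.0, -1.453]
force: [0.2, 0.6, -0.4]
width: 0.0433
gripper_force: 0.0
```

Request:
jog_arm --targets '[{"dx": 0, "dy": 0, "dz": 0, "rx": 0, "ry": 0, "rz": 0, "gripper": 0.7}, {"dx": 0, "dy": 0, "dz": 0, "rx": 0, "ry": 0, "rz": 0, "gripper": 0.9}, {"dx": 0, "dy": 0, "dz": 0, "rx": 0, "ry": 0, "rz": 0, "gripper": 1}, {"dx": 0, "dy": 0, "dz": 0, "rx": 0, "ry": 0, "rz": 0, "gripper": 1}, {"dx": 0, "dy": 0, "dz": 0, "rx": 0, "ry": 0, "rz": 0, "gripper": 1}, {"dx": 0, "dy": 0, "dz": 0, "rx": 0, "ry": 0, "rz": 0, "gripper": 1}, {"dx": 0, "dy": 0, "dz": 0, "rx": 0, "ry": 0, "rz": 0, "gripper": 1}, {"dx": 0, "dy": 0, "dz": 0, "rx": 0, "ry": 0, "rz": 0, "gripper": 1}]' --force 12

```text
t: 8.45
eef_pos: [0.5377, -0.1575, 0.0542]
ee_rot: [-3.141, -0.0, -1.452]
force: [-1.1, 1.4, 5.2]
width: 0.0159
gripper_force: 12.0
```

Request:
jog_arm --targets '[{"dx": -0.2, "dy": 6.2, "dz": 0, "rx": 0, "ry": 0, "rz": 0.05, "gripper": 1}, {"dx": -0.6, "dy": 12.5, "dz": 0, "rx": 0, "ry": 0, "rz": 0.1, "gripper": 1}, {"dx": -1.4, "dy": 18.7, "dz": 0, "rx": 0, "ry": 0, "rz": 0.15, "gripper": 1}, {"dx": -2.5, "dy": 24.8, "dz": 0, "rx": 0, "ry": 0, "rz": 0.2, "gripper": 1}, {"dx": -3.9, "dy": 30.9, "dz": 0, "rx": 0, "ry": 0, "rz": 0.25, "gripper": 1}, {"dx": -5.6, "dy": 36.9, "dz": 0, "rx": 0, "ry": 0, "rz": 0.3, "gripper": 1}, {"dx": -7.6, "dy": 42.9, "dz": 0, "rx": 0, "ry": 0, "rz": 0.35, "gripper": 1}, {"dx": -9.9, "dy": 48.7, "dz": 0, "rx": 0, "ry": 0, "rz": 0.4, "gripper": 1}]' --force 12

```text
t: 9.12
eef_pos: [0.4884, -0.154, 0.0542]
ee_rot: [-3.14, -0.0, -1.853]
force: [1.2, -5.0, 4.1]
width: 0.016
gripper_force: 12.1
```

Request:
jog_arm --targets '[{"dx": -0.2, "dy": 6.2, "dz": 0, "rx": 0, "ry": 0, "rz": 0.05, "gripper": 1}, {"dx": -0.6, "dy": 12.5, "dz": 0, "rx": 0, "ry": 0, "rz": 0.1, "gripper": 1}, {"dx": -1.4, "dy": 18.7, "dz": 0, "rx": 0, "ry": 0, "rz": 0.15, "gripper": 1}, {"dx": -2.5, "dy": 24.8, "dz": 0, "rx": 0, "ry": 0, "rz": 0.2, "gripper": 1}, {"dx": -3.9, "dy": 30.9, "dz": 0, "rx": 0, "ry": 0, "rz": 0.25, "gripper": 1}, {"dx": -5.6, "dy": 36.9, "dz": 0, "rx": 0, "ry": 0, "rz": 0.3, "gripper": 1}, {"dx": -7.6, "dy": 42.9, "dz": 0, "rx": 0, "ry": 0, "rz": 0.35, "gripper": 1}, {"dx": -9.9, "dy": 48.7, "dz": 0, "rx": 0, "ry": 0, "rz": 0.4, "gripper": 1}]' --force 12

```text
t: 9.78
eef_pos: [0.4434, -0.1312, 0.054]
ee_rot: [-3.141, -0.001, -2.254]
force: [-1.3, -6.2, 5.5]
width: 0.0158
gripper_force: 12.0
```

Run:
```python
from h import *
s=arm.get_state();print(s['moment'].round(3),s['force'].round(1),s['eef_pos'].round(4),s['ee_rot'].round(3))
f=arm.grab_frame("top");crop(f,280,150,380,230,8,"pics/t5.png")
```

```text
[-2.148  0.237  0.179] [-1.3 -6.2  5.5] [ 0.4434 -0.1312  0.054 ] [-3.141e+00 -1.000e-03 -2.254e+00]
```

View pics/t5.png

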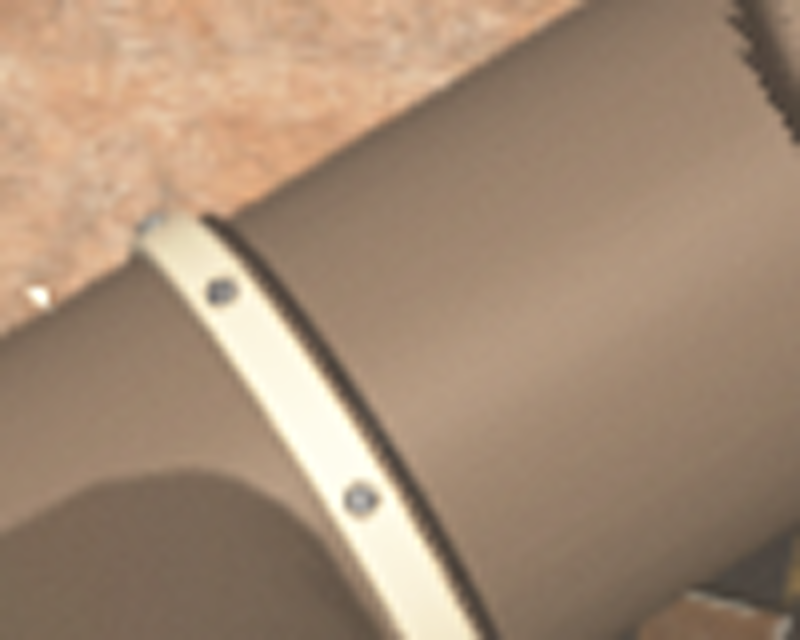

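The arm hides the view. The wrist turned the full 0.8 rad with the handle still gripped, so I'll release, rise and move aside to look.

Request:
jog_arm --targets '[{"dx": 0, "dy": 0, "dz": 0, "rx": 0, "ry": 0, "rz": 0, "gripper": 0.6}, {"dx": 0, "dy": 0, "dz": 0, "rx": 0, "ry": 0, "rz": 0, "gripper": 0.55}, {"dx": 0, "dy": 0, "dz": 0, "rx": 0, "ry": 0, "rz": 0, "gripper": 0.55}, {"dx": 0, "dy": 0, "dz": 0, "rx": 0, "ry": 0, "rz": 0, "gripper": 0.55}, {"dx": 0, "dy": 0, "dz": -20, "rx": 0, "ry": 0, "rz": 0, "gripper": 0.55}, {"dx": 0, "dy": 0, "dz": -50, "rx": 0, "ry": 0, "rz": 0, "gripper": 0.55}, {"dx": 0, "dy": 0, "dz": -90, "rx": 0, "ry": 0, "rz": 0, "gripper": 0.55}, {"dx": 0, "dy": 0, "dz": -130, "rx": 0, "ry": 0, "rz": 0, "gripper": 0.55}]'

```text
t: 10.5
eef_pos: [0.4428, -0.1306, 0.1845]
ee_rot: [3.14, -0.002, -2.252]
force: [0.9, 0.4, -0.2]
width: 0.0392
gripper_force: 0.0
```

Request:
jog_arm --targets '[{"dx": 15, "dy": -20, "dz": -10, "rx": 0, "ry": 0, "rz": 0, "gripper": 0.5}, {"dx": 35, "dy": -40, "dz": -20, "rx": 0, "ry": 0, "rz": 0, "gripper": 0.5}, {"dx": 55, "dy": -60, "dz": -30, "rx": 0, "ry": 0, "rz": 0, "gripper": 0.5}, {"dx": 75, "dy": -80, "dz": -30, "rx": 0, "ry": 0, "rz": 0, "gripper": 0.5}, {"dx": 95, "dy": -105, "dz": -30, "rx": 0, "ry": 0, "rz": 0, "gripper": 0.5}, {"dx": 115, "dy": -130, "dz": -30, "rx": 0, "ry": 0, "rz": 0, "gripper": 0.5}, {"dx": 135, "dy": -150, "dz": -30, "rx": 0, "ry": 0, "rz": 0, "gripper": 0.5}, {"dx": 150, "dy": -170, "dz": -30, "rx": 0, "ry": 0, "rz": 0, "gripper": 0.5}]'

```text
t: 11.17
eef_pos: [0.481, -0.3559, 0.213]
ee_rot: [3.141, -0.0, -2.252]
force: [1.0, 0.1, -0.0]
width: 0.0434
gripper_force: 0.0
```

Run:
```python
from h import *
f=arm.grab_frame("top");crop(f,270,130,400,240,6,"pics/t6.png")
P=pts(f);W=P[...,:2];Z=P[...,2]
m=(np.linalg.norm(W-[.50,-.065],axis=-1)<.05)&(Z>.061)&(Z<.075);print("worm",m.sum(),P[m].mean(0).round(4))
```

```text
worm 81 [ 0.4963 -0.0631  0.0671]
```

View pics/t6.png

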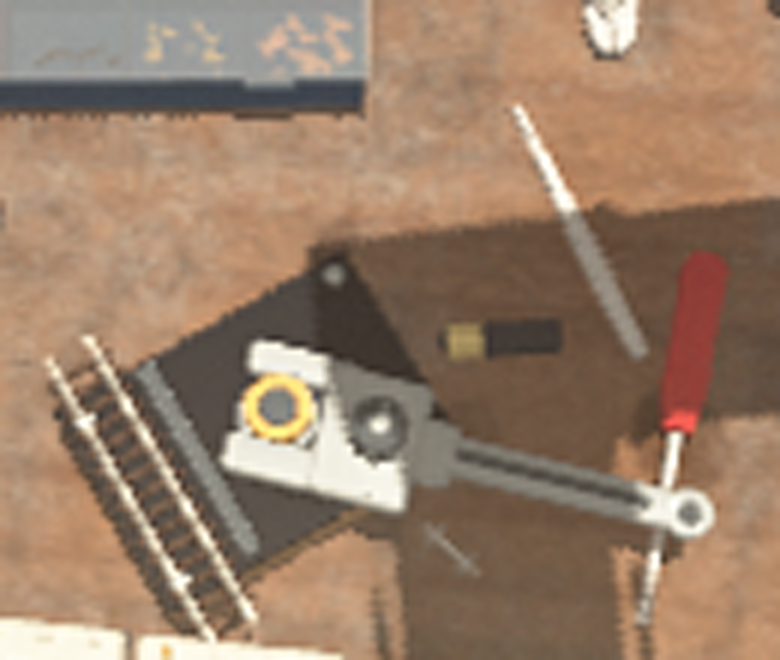

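The final view shows the nut at (278,408) still seated in the closed mouth, about 24–25 mm wide. The handle has swung about 45° to its eye at (690,512). The worm top is at 67 mm, so the wrench is flat. The robot is clear.

```bash
python3 -c "
from station import arm
print(arm.job_done())"
```

```text
the job is handed in; nothing more can be done
None
```

The job is handed in; no verdict came back. I rolled the worm to its stop and swung the handle about 46° clockwise (the nut's own angle was not measured), and the wrench lies flat and snug round the nut with the robot clear.

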